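# Put the pot lid away in the dust cabinet

## Task

Put the clean pot lid away in the small dust cabinet: slide the clear sash with the blue handle right up to its top stop, set the lid knob up and centred on the round cork mat inside, then gently lower the sash until it is fully closed. Leave the tin inside and the other things on the table where they are.

Things in the scene. Friction and masses are not known exactly. Their poses are not given: they have to be found in the camera images.
- cabinet: Fixed dust cabinet (mm), clear roof and sides, turned so that its sash looks half left, half to the robot; 470 wide, 464 high with its sash posts. Origin: on the table under the middle of the sash (plane x=0); +x points into the cabinet, +y to its left. Floor 10 thick, x -16 to 190. Inside 420 wide, 180 deep; roof underside at z 229, behind the sash. Sash fully up: opening z 10 to 230; post bar at z 446.
- sash (a joint): Height of the clear sash above its sill, m: 0 fully closed, 0.22 at the top stop. Counterweighted: it stays where it is left; moving it takes about 4 to 6 N either way. It may stand up to 40 mm open at the start. The sash is 215 mm tall, 8 mm thick.
- sash_handle (a point): Grip point of the blue sash handle; moves with the sash, has the cabinet's axes. The handle is an upright fin in the sash's middle, 14 mm thick (y), pinched across y, reaching 58 mm in front of the sash plane. The point is 42 mm in front of that plane, 130 mm above the table when closed. Fin from 30 mm below the point to 22 mm above; at its foot a 28 mm wide lip, top 29 mm below the point.
- lid_centre (a point): Centre (half-way up, 22.5 mm above the underside) of the loose metal pot lid, 110 mm diameter, 45 mm high, 80 to 150 g, on the table knob up; z is its upward axis. The black round knob, 30 mm wide, is on the axis from 16 to 45 mm above the underside; the dome under it is up to 16 mm high.
- mat_top (a point): Centre of the top of the round cork mat (130 mm diameter, 3 mm thick, fixed) on the cabinet floor, 78 mm behind the sash plane, 90 mm left or right of the cabinet's middle; its top is 13 mm above the table.
- small_tin: Small round metal tin, 83 mm diameter, 30 mm high, loose on the cabinet floor 180 mm beside the mat; origin at the centre of its underside. To be left alone.
- timer: Red and white round kitchen timer, 69 mm diameter, 50 mm high, loose on the table; origin at the centre of its underside. To be left alone.
- star_cutter: Metal star-shaped biscuit cutter, 72 mm wide, 23 mm high, loose on the table at the far right of the table; origin under its centre. To be left alone.
- measure_cup: Steel measuring cup with a flat handle, 132 mm long, 31 mm high, loose near the table front at the right; origin under its centre. To be left alone.
- pot_lid: The loose pot lid itself; origin at the centre of its underside (see lid_centre).
There are look-alikes about, which are no part of the job. What is shaped like the pot_lid but pink is not meant.

How it is judged:
On the way, in this order (a step that is already met when the one before it is completed fails the run):
1. the sash is raised to its top stop (within 20 mm) with the lid still outside (value of joint sash above 0.2 m and horizontal distance between lid_centre and mat_top above 0.1 m), for 0.2 s.
2. the lid stands knob up on the mat, within 20 mm of its centre, with the sash up (horizontal distance between lid_centre and mat_top below 0.02 m and z of lid_centre in the frame of mat_top below 0.028 m and angle between lid_centre's own z axis and vertical below 0.1 rad and value of joint sash above 0.15 m), for 0.2 s.
At the end, for the whole second after the job is handed in: The sash is fully closed (within 5 mm) and the lid rests knob up on the cork mat behind it, its centre within 20 mm of the mat's (value of joint sash below 0.005 m and horizontal distance between lid_centre and mat_top below 0.02 m and z of lid_centre in the frame of mat_top below 0.028 m and angle between lid_centre's own z axis and vertical below 0.1 rad and linear speed of pot_lid below 0.02 m/s); the robot touches nothing.
It fails at once if the sash is slammed down (faster than 0.5 m/s) (velocity of joint sash below -0.5 m/s).
It fails at once if the tin in the cabinet is moved by more than 30 mm (distance of small_tin from where it was at the start of the episode above 0.03 m).
It fails at once if the timer, the cutter or the measuring cup is moved by more than 30 mm (distance of any of timer, star_cutter, measure_cup from where it was at the start of the episode above 0.03 m).
It also fails if it takes over 72 s, if anything falls off the work surface, if the arm or the gripper's body presses on something with over 40 N, if the wrist force passes 120 N, or if a joint passes its speed limit or range.

## Robot

A 6-joint arm with a two-finger parallel gripper is mounted at the origin on a cart in front of the work surface, level with it; the furniture and walls round the work are solid. World frame = base frame: x ahead of the robot, y to its left, z up, the work surface at z = 0. Lengths are in m, angles in rad, forces in N, time in s.
With the tool pointing down it reaches from about 0.375 to 0.825 m from the base axis. Payload 5.5 kg.
Tool frame: the origin (TCP) lies midway between the tips of the shut fingers; the grasp point (between the pads) lies 19 mm behind it; z points along the fingers, y is the line along which they close (so a half turn about z gives the same grasp; the last joint's range is limited). The gripper opens to 85 mm and grips with 20 to 120 N. Pads are 22 mm wide; open, the fingers measure 114 mm over their backs; the gripper's body (76 mm by 85 mm) begins 54 mm behind the grasp point. The pads swing forward as they close: fully open they stand 13 mm farther back than shut.
Start: joints at [1.123, 0.314, -0.047, 1.21, 0, 1.571], TCP at [0.26, 0.541, 0.231] pointing down, gripper open.
Joint ranges: [-2.67, 2.67], [-0.69, 1.73], [-1.03, 1.25], [-2.08, 2.16], [-1.42, 1.45], [-3.14, 3.14]. Speed limits (rad/s): [2.39, 2.39, 3.01, 3.14, 3.14, 3.14].

## Interface

Orientations are given as [roll, pitch, yaw] about the fixed x, y, z axes, in that order (R = Rz(yaw) Ry(pitch) Rx(roll)).
In Python, from cell import status, optics, workorder gives the robot as it stands. The module is installed in compiled form; this text tells all that it offers.
- The arm moves only by the shell command python3 -m handwheel 'ROWS' [FORCE]. ROWS is a JSON object of lists of equal length, an entry for each row: "hand": the opening, from 0 (shut) to 1 (fully open); "linear": the shift along the world's x, y, z in mm, a list of three; "twist": the turn, a rotation vector about the world's x, y, z in rad, a list of three. A call has 1 to 8 rows; each row shifts and turns the commanded pose from where the row before left it; what a row does not reach is not made up. A row lasts 1/10 s, in which the tool goes at most 50 mm and 8.59 degrees, less where a joint would pass 70% of its speed; a pose out of reach is approached as far as the arm can. A call is refused whole if a number of a shift passes 50 or a number of a turn 0.15, either way. A call with a gripper value outside its range is refused whole. The fingers move at their own pace and stop on an object; FORCE is the grip in N (left out, the last holds). Time passes only in rows, so rows that do not move let the fingers close. It gives the time, the measured TCP pose, the force, the opening and the grip force at its end, in the units of the state.
- status.read_state(): the state, without advancing time (a new reading comes with each control period).
- optics.camera(name): name is "scene" or "top" or "wrist"; returns a dict with "image" (384x512x3 uint8, blue, green, red), "intrinsics" (3x3 intrinsics, pixels), "k1" (the pictures are not rectified: a ray, as slopes to the right and down, at radius r is drawn at 1 + k1 r^2 times it, then the intrinsics apply), "R" (3x3) and "t" (3): a world point X has camera coordinates R X + t; the wrist camera has in their place "tool_from_camera" (4x4, takes a point from camera to tool coordinates, whose origin is the TCP and whose axes are the flange's). Camera axes: x right, y down, z forward; pixel columns grow to the right and rows downward; lengths in m; the calibration is good to about 2 mm. A picture is of the moment at which its call begins: read the wrist's pose just before it. There is no depth.
- workorder.close_job(): hands the job in; it is judged then, once.
The state is a dict: "time": time; "joint_positions": joint angles; "qvel": joint speeds; "tau": joint torques, N m; "tcp_pos": TCP position; "tcp_rot": TCP orientation; "force": force on the tool from outside, world axes, zero at the start; "ft_torque": the same for the moment, N m; "grip_width": finger opening in m; "grasp_force": force on a finger pad.
Only numpy, scipy, OpenCV 4.12 (cv2) and the standard library are available. Lean on these libraries where they do the work, as an engineer would, in place of code of your own. Each camera call takes 0.05 s, during which the arm holds its last target. There are 200 camera calls.

## Working session

There is one attempt and no reset: what is moved stays moved. The work goes in short steps, Python scripts to look and compute and a shell command to move; the robot and the scene stay as the last step left them, time stands still between calls to the robot, and variables do not carry over. Pictures are saved under pics/ and viewed, at most 10 in all, crops included, and the job is handed in when it is done.

```bash
mkdir -p pics
cat > h.py <<'E'
import numpy as np,cv2
from cell import status,optics
def grab(n):
    s=status.read_state(); c=optics.camera(n); c['s']=s
    if n=='wrist':
        from scipy.spatial.transform import Rotation as Ro
        r=np.array(s['tcp_rot'])
        R=Ro.from_euler('xyz',r).as_matrix() if r.size==3 else r
        T=np.array(c['tool_from_camera']); 
        c['Rwc']=R@T[:3,:3]; c['o']=R@T[:3,3]+np.array(s['tcp_pos'])
    else:
        c['Rwc']=np.array(c['R']).T; c['o']=-c['Rwc']@np.array(c['t'])
    return c
def ray(c,u,v):
    K=np.array(c['intrinsics']); d=np.array([(u-K[0,2])/K[0,0],(v-K[1,2])/K[1,1]]); x=d.copy()
    for _ in range(20): x=d/(1+c['k1']*(x@x))
    r=c['Rwc']@np.array([x[0],x[1],1]); return c['o'],r/np.linalg.norm(r)
def onz(c,u,v,z):
    o,d=ray(c,u,v); return o+d*(z-o[2])/d[2]
def proj(c,X):
    p=c['Rwc'].T@(np.array(X)-c['o']); x=p[:2]/p[2]; x=x*(1+c['k1']*(x@x)); K=np.array(c['intrinsics'])
    return x*[K[0,0],K[1,1]]+[K[0,2],K[1,2]]
def tri(a,b):
    (o1,d1),(o2,d2)=a,b
    A=np.stack([d1,-d2],1); s=np.linalg.lstsq(A,o2-o1,rcond=None)[0]
    p,q=o1+s[0]*d1,o2+s[1]*d2; return (p+q)/2,np.linalg.norm(p-q)
E
python3 - <<'E'
from h import *
import pickle
ims=[]
for n in('scene','top'):
    c=grab(n); pickle.dump(c,open(n+'.pkl','wb')); ims.append(c['image']); print(n,c['o'].round(3),c['Rwc'][:,2].round(2),c['intrinsics'][0],c['k1'])
cv2.imwrite('pics/scene.png',ims[0]);cv2.imwrite('pics/top.png',ims[1])
print(c['s'])
E
```

```text
scene [-0.324  0.624  1.025] [ 0.6  -0.48 -0.64] [458.59192936   0.         259.2154543 ] -0.10223097331302718
top [0.149 0.146 1.073] [ 0.39 -0.19 -0.9 ] [352.42458435   0.         256.29216394] 0.012752389921573768
{'time': 0.05, 'joint_positions': array([ 1.12305074e+00,  3.14191231e-01, -4.80898642e-02,  1.21019434e+00,
       -8.55050756e-06,  1.57079345e+00]), 'qvel': array([ 4.10699117e-04, -6.25435063e-05,  8.75046143e-04,  1.17756770e-03,
        1.86037064e-03,  3.51573419e-04]), 'tau': array([-3.05187146e-03, -5.41249681e+01,  3.40873861e+01,  1.18654239e-02,
       -2.49770865e-04, -8.79929622e-07]), 'tcp_pos': array([0.25951168, 0.54033028, 0.23045069]), 'tcp_rot': array([-3.13991355e+00,  8.54567108e-06,  2.69384996e+00]), 'force': array([-0.13701301, -0.57451916,  0.10690364]), 'ft_torque': array([ 0.00362122,  0.02908183, -0.00797367]), 'grasp_force': 0.0, 'grip_width': 0.08515465658992753}
```

View pics/scene.png

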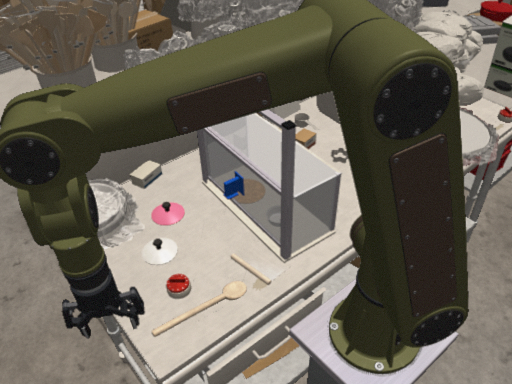

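View pics/top.png

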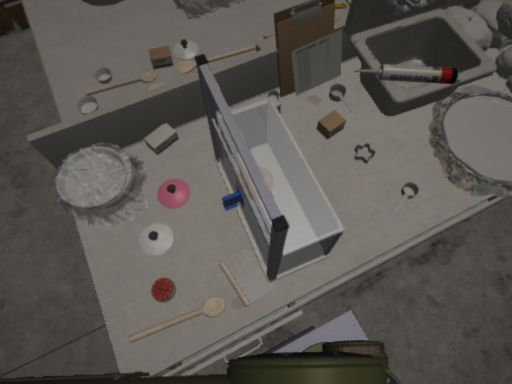

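Run:
```python
from h import *
import pickle
S=pickle.load(open('scene.pkl','rb'));T=pickle.load(open('top.pkl','rb'))
def cen(im,f,box):
    x0,y0,x1,y1=box; h=cv2.cvtColor(im,cv2.COLOR_BGR2HSV); m=np.zeros(h.shape[:2],np.uint8); m[y0:y1,x0:x1]=f(h)[y0:y1,x0:x1]
    n,l,st,c=cv2.connectedComponentsWithStats(m); i=1+np.argmax(st[1:,4]); return c[i],st[i]
blue=lambda h:((h[...,0]>105)&(h[...,0]<130)&(h[...,1]>150)&(h[...,2]>50))
blk=lambda h:(h[...,2]<50)
for n,f,b1,b2 in(('handle',blue,(200,160,270,220),(200,170,260,230)),('knob',blk,(145,230,172,255),(145,228,166,246))):
    a,sa=cen(S['image'],f,b1);b,sb=cen(T['image'],f,b2); print(n,a,sa,b,sb,*tri(ray(S,*a),ray(T,*b)))
a=cv2.resize(S['image'][100:270,140:350],None,fx=3,fy=3,interpolation=2);b=cv2.resize(T['image'][30:290,130:350],None,fx=2.2,fy=2.2,interpolation=2)
cv2.imwrite('pics/c1.png',a);cv2.imwrite('pics/c2.png',b)
```

```text
handle [233.49079755 186.08282209] [224 172  19  27 326] [232.66197183 195.1971831 ] [223 188  19  13  71] [0.57170207 0.00941051 0.13274703] 0.009138101370998351
knob [157.63636364 244.81818182] [154 242   7   7  22] [153.         235.28571429] [149 232   8   7  42] [0.60716635 0.27435021 0.02600587] 0.006231588365003229
```

View pics/c1.png

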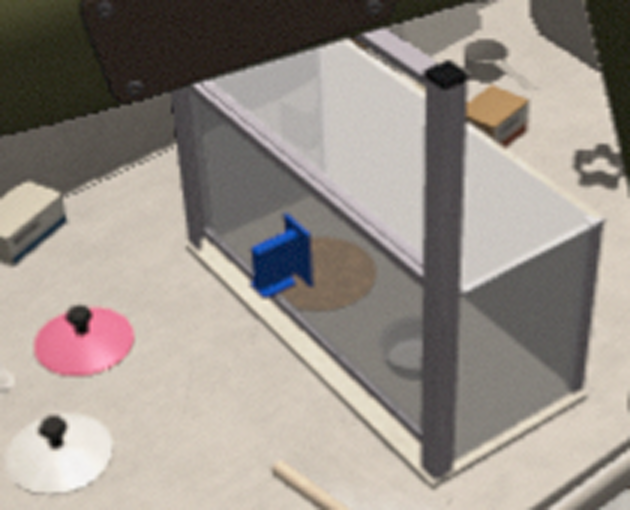

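View pics/c2.png

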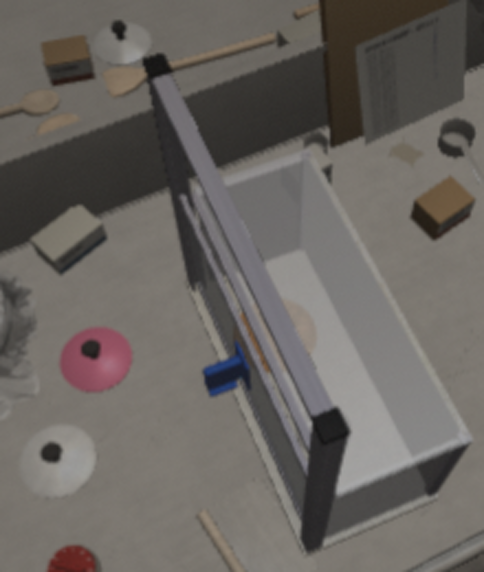

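Run:
```python
from h import *
import pickle
S=pickle.load(open('scene.pkl','rb'));T=pickle.load(open('top.pkl','rb'))
P={}
for n,a,b in(('FL',(202.7,182),(216.4,161.8)),('FR',(285,261.7),(270,280.9)),('BR',(334.3,233.3),(328.2,257.3)),('mat',(248,191),None),('tin',(274,215),None)):
    p=onz(S,*a,0.013 if b is None else 0); q=None
    if b: q=onz(T,*b,0); r=tri(ray(S,*a),ray(T,*b))
    print(n,p.round(3),q if q is None else q.round(3), None if q is None else (r[0].round(3),round(r[1],4))); P[n]=p if q is None else (p+q)/2
d=P['FL']-P['FR']; print('w',np.linalg.norm(d[:2])); ey=d[:2]/np.linalg.norm(d[:2]); ex=np.array([ey[1],-ey[0]]); yaw=np.arctan2(ex[1],ex[0]); 
org=(P['FL']+P['FR'])[:2]/2+0.016*ex
print('yaw',yaw,'org',org,'depth',(P['BR']-P['FR'])[:2]@ex)
for y in(.09,-.09): print('mat pred',org+.078*ex+y*ey)
print('handle pred',org-.042*ex)
for n in('mat','tin'): print(n,(P[n][:2]-org)@ex,(P[n][:2]-org)@ey)
# lid rims: silver blob fit
for c,uv in((S,(159,250)),(T,(156,240))):
    print('lid',onz(c,*uv,0.006))
h=np.array([.5717,.0094]); print('handle in cab',(h-org)@ex,(h-org)@ey)
```

```text
FL [ 0.791 -0.016  0.   ] [ 0.779 -0.01   0.   ] (array([ 0.771, -0.006,  0.017]), np.float64(0.0038))
FR [0.324 0.012 0.   ] [0.327 0.013 0.   ] (array([ 0.326,  0.012, -0.002]), np.float64(0.0025))
BR [ 0.31  -0.182  0.   ] [ 0.31  -0.182  0.   ] (array([ 0.31 , -0.182, -0.   ]), np.float64(0.0008))
mat [ 0.634 -0.097  0.013] None None
tin [ 0.485 -0.086  0.013] None None
w 0.46020903045479805
yaw -1.6260418304166206 org [ 0.55422969 -0.01615421] depth 0.19496396713023037
mat pred [ 0.63978542 -0.09900478]
mat pred [ 0.46006004 -0.08906564]
handle pred [0.55654882 0.02578171]
mat 0.07677565570122556 0.08368750197821215
tin 0.07340101107091875 -0.06508414480426018
lid [0.6012365  0.27337788 0.006     ]
lid [0.59947127 0.27580889 0.006     ]
handle in cab -0.026479888334639233 0.016032620237346834
```

The silver lid with a black knob on the table is at scene (159,250), top (156,239). The pink one at (168,212) is the decoy, and a third silver one at top (184,47) stands on the ledge behind the wall, not on the table. The crop confirms the first: metal, black knob, on the table. The cabinet faces +y (yaw ≈ -1.63), with the blue handle at scene (233,186) and the mat at (248,191) on the far side.

```bash
python3 -m handwheel '{"hand":[1,1,1,1,1,1,1,1],"linear":[[30,-30,15],[30,-30,15],[30,-30,15],[30,-30,15],[30,-30,15],[30,-30,15],[30,-30,15],[30,-30,15]],"twist":[[0,0,-0.148],[0,0,-0.148],[0,0,-0.148],[0,0,-0.148],[0,0,-0.148],[0,0,-0.148],[0,0,-0.148],[0,0,-0.148]]}' 60
python3 -m handwheel '{"hand":[1,1,1,1,1,1,1,1],"linear":[[10,-10,0],[10,-10,0],[10,-10,0],[10,-10,0],[10,-10,0],[10,-10,0],[0,0,0],[0,0,0]],"twist":[[-0.13,0.008,0],[-0.13,0.008,0],[-0.13,0.008,0],[-0.13,0.008,0],[-0.13,0.008,0],[-0.13,0.008,0],[0,0,0],[0,0,0]]}'
python3 - <<'E'
from h import *
import pickle
c=grab('wrist');pickle.dump(c,open('w1.pkl','wb'))
print(c['s']['tcp_pos'],c['s']['tcp_rot'],c['s']['joint_positions'],c['o'],c['Rwc'][:,2])
cv2.imwrite('pics/w1.png',c['image'])
E
```

```text
time: 0.9
tcp_pos: [0.5006, 0.2993, 0.3516]
tcp_rot: [-3.141, 0.0, 1.504]
force: [0.7, 0.1, 0.2]
grip_width: 0.0855
grasp_force: 0.0
time: 1.7
tcp_pos: [0.5598, 0.2415, 0.349]
tcp_rot: [-3.137, 0.781, 1.513]
force: [0.3, -0.5, 0.8]
grip_width: 0.0852
grasp_force: 0.0
[0.55976891 0.24150512 0.34902275] [-3.13733167  0.78117976  1.51286317] [ 0.68972019  0.8023644   0.73937871  2.1040347  -0.53916322  2.4895994 ] [0.56911386 0.38756225 0.40432255] [-0.05419502 -0.8619447  -0.50409745]
```

View pics/w1.png

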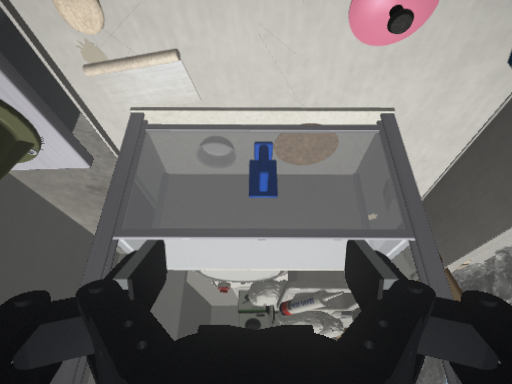

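Run:
```python
from h import *
import pickle
c=pickle.load(open('w1.pkl','rb'));S=pickle.load(open('scene.pkl','rb'))
R=onz(c,132,108,0.0);L=onz(c,394,108,0.0); print(R,L,np.linalg.norm(L-R))
ey=(L-R)[:2];ey/=np.linalg.norm(ey);ex=np.array([ey[1],-ey[0]]);org=(R+L)[:2]/2+.016*ex
print('yaw',np.arctan2(ex[1],ex[0]),'org',org,'handle',org-.042*ex,'mat',org+.078*ex+.09*ey)
h=cv2.cvtColor(c['image'],cv2.COLOR_BGR2HSV)
m=((h[...,0]>105)&(h[...,0]<130)&(h[...,1]>130)&(h[...,2]>50)).astype(np.uint8)
m[:130]=0;m[210:]=0;m[:,:235]=0;m[:,290:]=0
for r in range(138,202,4):
    x=np.where(m[r])[0]; print(r,(x.min(),x.max()) if len(x) else None,end=' ')
mm=(h[...,0]<20)&(h[...,1]>45); mm=mm.astype(np.uint8);mm[:120]=0;mm[170:]=0;mm[:,:270]=0;mm[:,345:]=0
k=cv2.findContours(mm,0,1)[0];k=max(k,key=cv2.contourArea);e=cv2.fitEllipse(k);print('\nmat',e,onz(c,*e[0],.013))
b=np.column_stack([*np.where((lambda h:((h[...,0]>105)&(h[...,0]<130)&(h[...,1]>150)&(h[...,2]>50)))(cv2.cvtColor(S['image'],cv2.COLOR_BGR2HSV)))])
# predicted silhouettes
for op in(0,.02,.04):
    f=lambda x,z:[*(org+x*ex),z+op]
    print(op,'wrist tip top/bot',proj(c,f(-.058,.152)).round(),proj(c,f(-.058,.1)).round(),proj(c,f(-.004,.152)).round(),'scene',proj(S,f(-.058,.152)).round(),proj(S,f(-.058,.1)).round(),proj(S,f(-.004,.152)).round())
```

```text
[0.32374383 0.01724619 0.        ] [ 0.79200097 -0.0102533   0.        ] 0.46906393123453566
yaw -1.6294562700615751 org [ 0.55693438 -0.01247603] handle [0.55939668 0.02945173] mat [ 0.64220673 -0.09561824]
138 None 142 None 146 (np.int64(255), np.int64(272)) 150 (np.int64(255), np.int64(271)) 154 (np.int64(255), np.int64(271)) 158 (np.int64(255), np.int64(270)) 162 (np.int64(250), np.int64(274)) 166 (np.int64(250), np.int64(275)) 170 (np.int64(250), np.int64(275)) 174 (np.int64(250), np.int64(275)) 178 (np.int64(250), np.int64(275)) 182 (np.int64(250), np.int64(275)) 186 (np.int64(250), np.int64(275)) 190 (np.int64(250), np.int64(276)) 194 (np.int64(249), np.int64(276)) 198 None 
mat ((303.5163269042969, 142.74356079101562), (13.559263229370117, 23.74767303466797), 79.44108581542969) [ 0.63617189 -0.08022458  0.013     ]
0 wrist tip top/bot [264. 163.] [264. 135.] [264. 183.] scene [224. 188.] [225. 201.] [239. 181.]
0.02 wrist tip top/bot [265. 175.] [264. 145.] [264. 194.] scene [224. 182.] [225. 196.] [239. 176.]
0.04 wrist tip top/bot [265. 187.] [264. 156.] [264. 206.] scene [223. 177.] [225. 191.] [239. 170.]
```

```bash
python3 -m handwheel '{"hand":[1,1,1,1,1,1,1,1],"linear":[[0,-25,-24],[0,-25,-24],[0,-25,-24],[0,-25,-24],[0,-25,-24],[0,-20,-18],[0,-15,-12],[0,0,0]],"twist":[[0,0,0],[0,0,0],[0,0,0],[0,0,0],[0,0,0],[0,0,0],[0,0,0],[0,0,0]]}'
python3 - <<'E'
from h import *
import pickle
c=grab('wrist');pickle.dump(c,open('w2.pkl','wb'))
print(c['s']['tcp_pos'],c['s']['tcp_rot'],c['s']['joint_positions'])
cv2.imwrite('pics/w2.png',c['image'])
E
```

```text
time: 2.55
tcp_pos: [0.5591, 0.0787, 0.2038]
tcp_rot: [3.137, 0.778, 1.503]
force: [-1.7, 0.4, 0.2]
grip_width: 0.0853
grasp_force: 0.0
[0.5591122  0.07870795 0.20378885] [3.13654912 0.77775489 1.50294736] [ 0.49641367  0.59966559  0.07141026  1.5226097  -0.63801089  2.29431865]
```

View pics/w2.png

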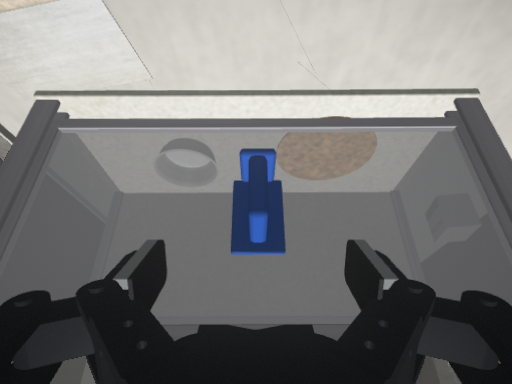

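Run:
```python
from h import *
import pickle
c=pickle.load(open('w2.pkl','rb'))
org=np.array([.5569,-.0125]);y=-1.629;ex=np.array([np.cos(y),np.sin(y)])
for op in(0,.01,.02,.03):
    f=lambda x,z:[*(org+x*ex),z+op]
    print(op,proj(c,f(-.058,.152)).round(),proj(c,f(-.058,.1)).round(),proj(c,f(-.004,.152)).round())
m,s=[onz(c,*p,.013) for p in((327,155),(187,160))];print(m,s, m[:2]-org, 'pred',org+.078*ex+.09*np.array([-ex[1],ex[0]]))
```

```text
0 [259. 192.] [259. 136.] [259. 225.]
0.01 [259. 205.] [259. 146.] [259. 236.]
0.02 [260. 218.] [259. 156.] [259. 247.]
0.03 [260. 232.] [259. 167.] [259. 259.]
[ 0.64446606 -0.09607109  0.013     ] [ 0.45596628 -0.09393029  0.013     ] [ 0.08756606 -0.08357109] pred [ 0.64221027 -0.09560329]
```

```bash
python3 -m handwheel '{"hand":[1,1,1,0,0,0,0,0],"linear":[[0,-21,-23],[0,-21,-23],[0,-20,-23],[0,0,0],[0,0,0],[0,0,0],[0,0,0],[0,0,0]],"twist":[[0,0,0],[0,0,0],[0,0,0],[0,0,0],[0,0,0],[0,0,0],[0,0,0],[0,0,0]]}' 60
```

```text
time: 3.4
tcp_pos: [0.5572, 0.0205, 0.1321]
tcp_rot: [-3.133, 0.778, 1.515]
force: [4.2, 11.7, -4.9]
grip_width: 0.0132
grasp_force: 60.7
```

```bash
python3 -m handwheel '{"hand":[0,0,0,0,0,0,0,0],"linear":[[0,3,10],[0,0,20],[0,0,25],[0,0,25],[0,0,25],[0,0,25],[0,0,25],[0,0,15]],"twist":[[0,0,0],[0,0,0],[0,0,0],[0,0,0],[0,0,0],[0,0,0],[0,0,0],[0,0,0]]}'
```

```text
time: 4.2
tcp_pos: [0.5572, 0.0205, 0.3037]
tcp_rot: [-3.134, 0.783, 1.514]
force: [-9.3, -10.4, -4.2]
grip_width: 0.0134
grasp_force: 59.8
```

```bash
python3 -m handwheel '{"hand":[0,0,0,0,0],"linear":[[2,-2,15],[2,-1,12],[0,0,6],[0,0,3],[0,0,0]],"twist":[[0,0,0],[0,0,0],[0,0,0],[0,0,0],[0,0,0]]}'
```

```text
time: 4.7
tcp_pos: [0.5571, 0.0205, 0.3341]
tcp_rot: [-3.118, 0.777, 1.521]
force: [-26.5, 2.0, -14.3]
grip_width: 0.0137
grasp_force: 63.8
```

```bash
python3 -m handwheel '{"hand":[0,0,1,1,1,1,1,1],"linear":[[-4,0,0],[0,0,0],[0,0,-3],[0,0,0],[0,0,0],[0,30,25],[0,40,20],[0,40,0]],"twist":[[0,0,0],[0,0,0],[0,0,0],[0,0,0],[0,0,0],[0,0,0],[0,0,0],[0,0,0]]}'
python3 - <<'E'
from h import *
import pickle
S=grab('scene');T=grab('top');pickle.dump((S,T),open('st2.pkl','wb'))
def rg(c,box):
    h=cv2.cvtColor(c['image'],cv2.COLOR_BGR2HSV);m=((h[...,0]>105)&(h[...,0]<130)&(h[...,1]>130)&(h[...,2]>50));x0,y0,x1,y1=box
    q=np.zeros_like(m);q[y0:y1,x0:x1]=m[y0:y1,x0:x1];v,u=np.where(q);return (u.min(),u.max(),v.min(),v.max()) if len(u) else None
org=np.array([.5569,-.0125]);y=-1.629;ex=np.array([np.cos(y),np.sin(y)])
for c,n in((S,'s'),(T,'t')):
    print(n,rg(c,(150,0,300,230)))
    for op in(.2,.22): print([proj(c,[*(org+x*ex),z+op]).round() for x,z in((-.058,.152),(-.058,.1),(-.004,.152))])
b=np.hstack([cv2.resize(S['image'][60:300,120:320],(400,480)),cv2.resize(T['image'][100:300,130:290],(384,480))]);cv2.imwrite('pics/st2.png',b)
print(S['s']['tcp_pos'])
E
```

```text
time: 5.5
tcp_pos: [0.5604, 0.1295, 0.3846]
tcp_rot: [3.133, 0.779, 1.503]
force: [0.6, -0.1, 0.3]
grip_width: 0.0851
grasp_force: 0.0
s (np.int64(156), np.int64(156), np.int64(177), np.int64(177))
[array([219., 131.]), array([221., 147.]), array([236., 124.])]
[array([219., 125.]), array([220., 141.]), array([236., 118.])]
t (np.int64(215), np.int64(239), np.int64(147), np.int64(176))
[array([217., 166.]), array([219., 177.]), array([238., 159.])]
[array([216., 162.]), array([218., 173.]), array([238., 154.])]
[0.56042945 0.12946413 0.38462804]
```

View pics/st2.png

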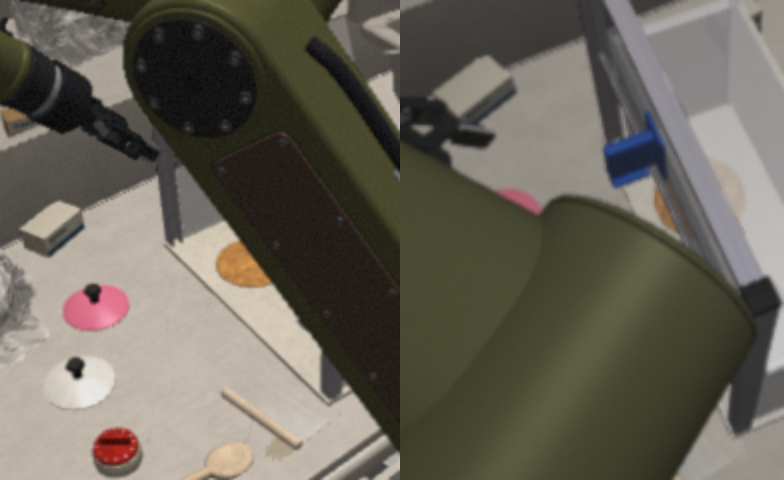

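Sash is up at its top stop (handle in top view at (227,162); the 202 mm lift and the stop force agree). The lid stands untouched at scene (160,249), with the timer at (178,285) beside it.

```bash
python3 -m handwheel '{"hand":[1,1,1,1,1,1],"linear":[[8,33,-37],[8,33,-37],[8,33,-37],[8,33,-37],[8,33,-37],[0,0,0]],"twist":[[0,0,0],[0,0,0],[0,0,0],[0,0,0],[0,0,0],[0,0,0]]}'
cat > look.py <<'E'
from h import *
import pickle,sys
c=grab('wrist');pickle.dump(c,open(sys.argv[1]+'.pkl','wb'));cv2.imwrite('pics/%s.png'%sys.argv[1],c['image'])
print(c['s']['tcp_pos'],c['s']['tcp_rot'],c['s']['joint_positions'])
for z in(0,.016,.045): print(proj(c,[.6,.275,z]))
E
python3 look.py l1
python3 -m handwheel '{"hand":[1,1,1,1],"linear":[[0,0,-27],[0,0,-27],[0,0,-26],[0,0,0]],"twist":[[0,0,0],[0,0,0],[0,0,0],[0,0,0]]}'
python3 look.py l2
python3 - <<'E'
import cv2,numpy as np
cv2.imwrite('pics/l12.png',np.hstack([cv2.resize(cv2.imread('pics/l%d.png'%i),(400,300)) for i in(1,2)]))
E
```

```text
time: 6.2
tcp_pos: [0.598, 0.2951, 0.1857]
tcp_rot: [-3.128, 0.789, 1.522]
force: [0.2, -0.4, -1.1]
grip_width: 0.0854
grasp_force: 0.0
[0.59804161 0.29512026 0.18566731] [-3.12815806  0.78900004  1.52172747] [ 0.71156401  1.00989147  0.76397673  1.94107505 -0.52910631  2.50901613]
[260.49726501  53.23911703]
[260.48270037  65.1141735 ]
[260.45464383  88.57733992]
time: 6.65
tcp_pos: [0.5995, 0.2915, 0.1161]
tcp_rot: [-3.14, 0.782, 1.51]
force: [-0.3, -0.4, 0.5]
grip_width: 0.0853
grasp_force: 0.0
[0.5995052  0.29151465 0.11609741] [-3.14029607  0.78247252  1.50962062] [ 0.70664598  1.02568822  0.6437194   1.79405107 -0.53091092  2.50850374]
[257.05630399 108.08908346]
[257.10417471 123.76925832]
[257.20093483 155.28717299]
```

View pics/l12.png

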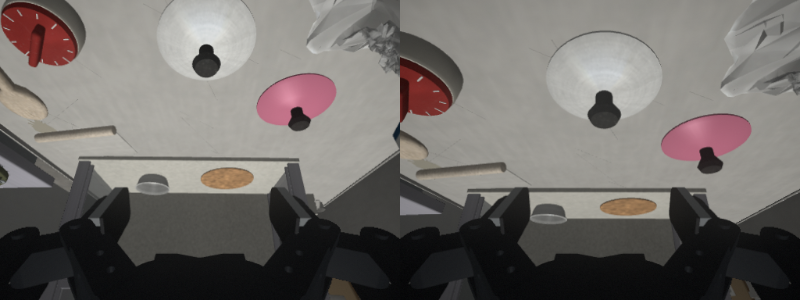

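Run:
```python
from h import *
import pickle
C=[pickle.load(open('l%d.pkl'%i,'rb')) for i in(1,2)]; bot=[];top=[]
for c,(x0,x1,y0,y1) in zip(C,((235,295,45,110),(230,290,90,175))):
    g=cv2.cvtColor(c['image'],cv2.COLOR_BGR2GRAY)[y0:y1,x0:x1]; m=(g<75).astype(np.uint8)
    n,l,s,_=cv2.connectedComponentsWithStats(m);i=1+np.argmax(s[1:,4]);v,u=np.where(l==i);u=u+x0;v=v+y0
    print(u.min(),u.max(),v.min(),v.max()); um=(u.min()+u.max())/2
    bot.append(ray(c,um,v.max()));top.append(ray(c,um,v.min()))
    print('at z.045 far edge',onz(c,um,v.max(),.045))
    h=cv2.cvtColor(c['image'],cv2.COLOR_BGR2HSV);mm=((h[...,0]<22)&(h[...,1]>90)).astype(np.uint8);mm[:200]=0;mm[290:]=0;mm[:,:250]=0;mm[:,345:]=0
    k=max(cv2.findContours(mm,0,1)[0],key=cv2.contourArea);e=cv2.fitEllipse(k);print('mat',e[0],e[1],onz(c,*e[0],.013))
print(tri(*bot),tri(*top))
# rim ellipses
for c,(x0,x1,y0,y1) in zip(C,((195,335,0,105),(180,340,30,172))):
    h=cv2.cvtColor(c['image'],cv2.COLOR_BGR2GRAY)
    for r in (50,60,70,100,110,120): pass
print(onz(C[1],(546-400)*1.28,78*1.28,0),onz(C[1],(663-400)*1.28,78*1.28,0),onz(C[1],205*1.28,30*1.28,0))
```

```text
246 281 57 98
at z.045 far edge [0.60212414 0.2651235  0.045     ]
mat (290.1768493652344, 227.97891235351562) (25.556148529052734, 65.83336639404297) [ 0.6407377  -0.08193412  0.013     ]
240 281 116 163
at z.045 far edge [0.60184069 0.26599231 0.045     ]
mat (291.7582092285156, 264.1911315917969) (20.22696304321289, 71.04351043701172) [ 0.64079727 -0.0791635   0.013     ]
(array([0.60190582, 0.26347146, 0.04315948]), np.float64(0.00033781539018157503)) (array([0.60284438, 0.28240523, 0.01578567]), np.float64(2.828135405505512e-06))
[0.54881387 0.28613513 0.        ] [0.65896939 0.27931631 0.        ] [0.60633846 0.32985877 0.        ]
```

```bash
python3 -m handwheel '{"hand":[1,1,1,1,0,0,0,0],"linear":[[1,-10,-24],[1,-10,-24],[0,-10,-24],[0,0,-19],[0,0,0],[0,0,0],[0,0,0],[0,0,0]],"twist":[[0,0,0],[0,0,0],[0,0,0],[0,0,0],[0,0,0],[0,0,0],[0,0,0],[0,0,0]]}' 45
```

```text
time: 7.5
tcp_pos: [0.6023, 0.264, 0.0265]
tcp_rot: [3.14, 0.78, 1.509]
force: [-0.8, 1.1, 4.4]
grip_width: 0.0288
grasp_force: 11.9
```

```bash
python3 -m handwheel '{"hand":[0,0,0,0,0,0],"linear":[[0,0,0],[0,0,0],[0,0,10],[0,0,20],[0,0,20],[0,0,0]],"twist":[[0,0,0],[0,0,0],[0,0,0],[0,0,0],[0,0,0],[0,0,0]]}'
python3 look.py g1
python3 - <<'E'
from h import *
import pickle
c=pickle.load(open('g1.pkl','rb'))
h=cv2.cvtColor(c['image'],cv2.COLOR_BGR2HSV);mm=((h[...,0]<22)&(h[...,1]>90)).astype(np.uint8);mm[:150]=0;mm[330:]=0;mm[:,:240]=0;mm[:,360:]=0
k=max(cv2.findContours(mm,0,1)[0],key=cv2.contourArea);e=cv2.fitEllipse(k);print('mat',cv2.boundingRect(k),e[0],e[1],onz(c,*e[0],.013))
E
```

```text
time: 8.1
tcp_pos: [0.6032, 0.264, 0.0793]
tcp_rot: [3.136, 0.778, 1.506]
force: [1.2, 0.1, -0.3]
grip_width: 0.0263
grasp_force: 44.3
[0.60316293 0.2640375  0.07928652] [3.13603535 0.77828602 1.50596425] [ 0.67757755  1.00153305  0.51543095  1.66860082 -0.54808778  2.47950114]
[248.18180907 117.97930499]
[247.97111064 137.70879619]
[247.53287286 178.42374793]
mat (252, 274, 34, 18) (272.02197265625, 283.6475830078125) (15.615446090698242, 35.94492721557617) [ 0.60979131 -0.08576461  0.013     ]
```

View pics/g1.png

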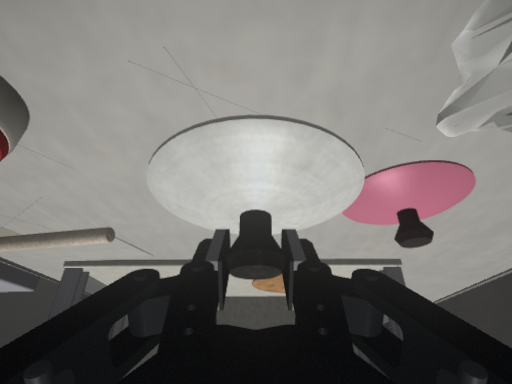

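```bash
cat > fk.py <<'E'
from h import *
import pickle
from scipy.optimize import least_squares
from scipy.spatial.transform import Rotation as Ro
D=[pickle.load(open(f+'.pkl','rb'))['s'] for f in('scene','w1','w2','l1','l2','g1')]+[pickle.load(open('st2.pkl','rb'))[0]['s']]
def fk(p,q):
    h,a,b,c,L,k,s=p; phi=np.pi/2+q[1]-q[2]; psi=phi+q[3]
    u=lambda t:np.array([np.sin(t),0,np.cos(t)])
    S=np.array([0,0,h]);E=S+a*u(q[1]);W=E+b*u(phi)+k*u(phi-np.pi/2);V=W+c*u(psi)
    d=np.cos(q[4])*u(psi)+np.sin(q[4])*s*np.array([0,1,0]); T=V+L*d
    Z=Ro.from_euler('z',q[0]).as_matrix(); return [Z@x for x in(S,E,W,V,T)],Z@d
def res(p,s):
    r=[]
    for st in D:
        P,d=fk([*p,s],st['joint_positions']); dd=Ro.from_euler('xyz',st['tcp_rot']).as_matrix()[:,2]
        r+=list(P[4]-st['tcp_pos'])+list(.3*(d-dd))
    return np.array(r)
best=min((least_squares(res,[.3,.4,.4,.1,.25,0],args=(s,)) for s in(1,-1)),key=lambda o:o.cost); s=1 if best.cost==least_squares(res,[.3,.4,.4,.1,.25,0],args=(1,)).cost else -1
p=[*best.x,s]
if __name__=='__main__':
    print('params',np.round(p,3),'max res',abs(best.fun).max())
    lo=[-2.67,-.69,-1.03,-2.08,-1.42];hi=[2.67,1.73,1.25,2.16,1.45]
    for tcp in([.603,.27,.06],[.603,.1,.055],[.643,-.108,.042]):
      for th in(45,55,65):
        for az in(-93.4,-75,-110):
          t,z=np.radians(th),np.radians(az);d=np.array([np.sin(t)*np.cos(z),np.sin(t)*np.sin(z),-np.cos(t)])
          # keep lid place: TCP shifts with tilt little
          f=lambda q:np.r_[(lambda P,e:np.r_[P[4]-tcp,.3*(e-d)])(*fk(p,q))]
          o=least_squares(f,[.5,.9,.4,1.6,-.5],bounds=(lo,hi)); P,_=fk(p,o.x)
          print(tcp,th,az,'err',round(abs(o.fun).max(),4),o.x.round(2),'E',P[1].round(3),'W',P[2].round(3),'V',P[3].round(3))
E
python3 fk.py
```

```text
params [0.283 0.522 0.441 0.133 0.331 0.076 1.   ] max res 1.1438276992237206e-09
[0.603, 0.27, 0.06] 45 -93.4 err 0.0 [ 0.68  1.03  0.53  1.66 -0.55] E [0.347 0.283 0.55 ] W [0.675 0.551 0.404] V [0.617 0.504 0.294]
[0.603, 0.27, 0.06] 45 -75 err 0.0 [ 0.74  0.86  0.2   1.35 -0.68] E [0.292 0.267 0.624] W [0.583 0.534 0.415] V [0.542 0.496 0.294]
[0.603, 0.27, 0.06] 45 -110 err 0.0 [ 0.62  1.19  0.85  1.91 -0.41] E [0.394 0.283 0.475] W [0.752 0.539 0.396] V [0.683 0.49  0.294]
[0.603, 0.27, 0.06] 55 -93.4 err 0.0 [ 0.72  1.2   0.75  1.9  -0.62] E [0.367 0.32  0.47 ] W [0.69  0.602 0.344] V [0.619 0.541 0.25 ]
[0.603, 0.27, 0.06] 55 -75 err 0.0 [ 0.78  0.99  0.33  1.53 -0.79] E [0.309 0.308 0.57 ] W [0.587 0.586 0.358] V [0.533 0.532 0.25 ]
[0.603, 0.27, 0.06] 55 -110 err 0.0061 [ 0.65  1.38  1.13  2.16 -0.47] E [0.408 0.309 0.381] W [0.764 0.578 0.343] V [0.684 0.518 0.255]
[0.603, 0.27, 0.06] 65 -93.4 err 0.0018 [ 0.74  1.39  1.    2.16 -0.68] E [0.378 0.347 0.375] W [0.699 0.642 0.275] V [0.618 0.567 0.201]
[0.603, 0.27, 0.06] 65 -75 err 0.0 [ 0.82  1.14  0.47  1.75 -0.88] E [0.3
[... 1935 characters left out ...]
659 0.163 0.232]
[0.643, -0.108, 0.042] 55 -75 err 0.0 [ 0.26  0.62 -0.42  0.53 -0.96] E [0.294 0.079 0.707] W [0.573 0.154 0.365] V [0.573 0.154 0.232]
[0.643, -0.108, 0.042] 55 -110 err 0.0 [ 0.2   1.01  0.32  1.52 -0.78] E [0.433 0.086 0.561] W [0.813 0.162 0.339] V [0.736 0.147 0.232]
[0.643, -0.108, 0.042] 65 -93.4 err 0.0 [ 0.28  0.96  0.08  1.31 -1.02] E [0.41  0.119 0.582] W [0.735 0.213 0.29 ] V [0.661 0.191 0.182]
[0.643, -0.108, 0.042] 65 -75 err 0.0 [ 0.31  0.72 -0.39  0.56 -1.13] E [0.328 0.105 0.675] W [0.579 0.186 0.314] V [0.565 0.182 0.182]
[0.643, -0.108, 0.042] 65 -110 err 0.0 [ 0.23  1.16  0.47  1.74 -0.86] E [0.466 0.109 0.49 ] W [0.844 0.197 0.268] V [0.746 0.174 0.182]
```

```bash
python3 -m handwheel '{"hand":[0,0,0,0,0,0,0,0],"linear":[[0,-10,-8],[0,-25,-8],[0,-25,-8],[5,-30,0],[8,-30,0],[8,-30,0],[8,-20,0],[0,0,0]],"twist":[[0,0,0],[0,0,0],[0,0,0],[0,0,0],[0,0,0],[0,0,0],[0,0,0],[0,0,0]]}'
python3 - <<'E'
from h import *
import pickle
S=grab('scene');T=grab('top')
b=np.hstack([cv2.resize(S['image'][60:300,120:320],(400,480)),cv2.resize(T['image'][100:300,130:290],(384,480))]);cv2.imwrite('pics/st3.png',b)
S0=pickle.load(open('scene.pkl','rb'));w=pickle.load(open('w2.pkl','rb'))
for c,(x0,x1,y0,y1) in((S0,(236,275,175,207)),(w,(276,385,122,185))):
    h=cv2.cvtColor(c['image'],cv2.COLOR_BGR2HSV);print(h[191,255] if c is S0 else h[155,327])
    m=((h[...,0]<20)&(h[...,1]>45)).astype(np.uint8);q=m*0;q[y0:y1,x0:x1]=m[y0:y1,x0:x1]
    k=max(cv2.findContours(q,0,1)[0],key=cv2.contourArea);e=cv2.fitEllipse(cv2.convexHull(k));print(cv2.boundingRect(k),e[0],e[1],onz(c,*e[0],.013))
E
```

```text
time: 8.95
tcp_pos: [0.6305, 0.0898, 0.0508]
tcp_rot: [-3.141, 0.782, 1.506]
force: [-0.3, 0.6, -1.1]
grip_width: 0.0263
grasp_force: 44.4
[ 15  73 129]
(236, 179, 29, 25) (248.51083374023438, 190.90850830078125) (24.185138702392578, 31.450435638427734) [ 0.63278067 -0.09905738  0.013     ]
[ 15  49 147]
(302, 133, 44, 29) (322.7300109863281, 147.25140380859375) (28.40862464904785, 48.5687370300293) [ 0.63670186 -0.07950284  0.013     ]
```

View pics/st3.png

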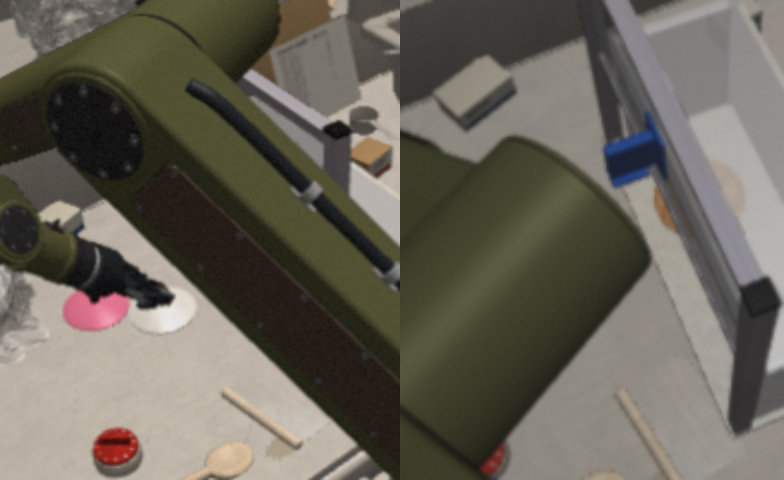

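Run:
```python
from h import *
import pickle
T=pickle.load(open('top.pkl','rb'));c=pickle.load(open('l2.pkl','rb'));w=pickle.load(open('w1.pkl','rb'));w2=pickle.load(open('w2.pkl','rb'))
print(onz(T,255,182,.013),onz(w,306.5,143.5,.013),onz(w2,327,148,.013))
for X in([.64,-.0013,0],[.642,-.096,.013]): print(proj(c,X),proj(w2,X),proj(w,X))
```

```text
[ 0.64050185 -0.09293292  0.013     ] [ 0.64233109 -0.08290986  0.013     ] [ 0.64238785 -0.08140454  0.013     ]
[292.8911821  240.85540685] [333.95475894  90.97496824] [308.59269131 108.2175315 ]
[292.0256563  266.99644023] [325.13175944 155.04848289] [305.77568887 147.67882536]
```

```bash
python3 -m handwheel '{"hand":[0,0,0,0,0,0,0,0],"linear":[[2,-15,0],[3,-28,0],[3,-30,0],[2,-30,0],[0,-30,0],[0,-30,0],[0,-28,0],[0,0,0]],"twist":[[0,0,0],[0,0,0],[0,0,0],[0,0,0],[0,0,0],[0,0,0],[0,0,0],[0,0,0]]}'
python3 - <<'E'
from h import *
S=grab('scene');T=grab('top')
b=np.hstack([cv2.resize(S['image'][100:260,150:310],(400,400)),cv2.resize(T['image'][120:240,210:330],(400,400))]);cv2.imwrite('pics/st4.png',b)
for z in(.016,.045): print(proj(T,[.641,-.09,.013+z+.012]),proj(S,[.641,-.09,.013+z+.012]))
E
```

```text
time: 9.85
tcp_pos: [0.6395, -0.101, 0.0513]
tcp_rot: [-3.141, 0.783, 1.507]
force: [-0.3, 0.2, -0.9]
grip_width: 0.0267
grasp_force: 44.5
[254.09939098 178.35351639] [244.62513257 184.53954749]
[254.03628395 174.15923   ] [244.28584572 177.83798908]
```

View pics/st4.png

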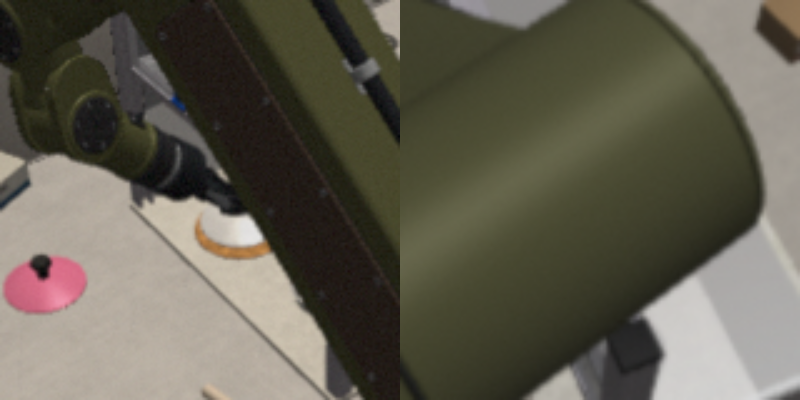

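```bash
python3 -m handwheel '{"hand":[0,0,0,0],"linear":[[0,-1,-5],[0,0,-4],[0,0,-2],[0,0,0]],"twist":[[0,0,0],[0,0,0],[0,0,0],[0,0,0]]}'
```

```text
time: 10.35
tcp_pos: [0.6407, -0.0981, 0.0398]
tcp_rot: [-3.14, 0.782, 1.512]
force: [0.0, 0.6, 0.3]
grip_width: 0.0267
grasp_force: 44.5
```

```bash
python3 -m handwheel '{"hand":[0,0,0],"linear":[[0,0,-1],[0,0,-1],[0,0,0]],"twist":[[0,0,0],[0,0,0],[0,0,0]]}'
```

```text
time: 10.65
tcp_pos: [0.6411, -0.0986, 0.0397]
tcp_rot: [3.141, 0.783, 1.511]
force: [-3.7, 4.3, 8.4]
grip_width: 0.0266
grasp_force: 45.2
```

```bash
python3 -m handwheel '{"hand":[1,1,1,1,1,1,1,1],"linear":[[0,0,0],[0,0,0],[0,0,0],[0,8,8],[1,15,15],[1,25,20],[1,30,20],[1,30,10]],"twist":[[0,0,0],[0,0,0],[0,0,0],[0,0,0],[0,0,0],[0,0,0],[0,0,0],[0,0,0]]}'
python3 -m handwheel '{"hand":[1,1,1,1],"linear":[[-15,35,10],[-25,35,20],[-25,35,20],[0,0,0]],"twist":[[0,0,0],[0,0,0],[0,0,0],[0,0,0]]}'
python3 look.py p1
python3 - <<'E'
from h import *
import pickle
S=grab('scene');T=grab('top');w=pickle.load(open('p1.pkl','rb'))
cv2.imwrite('pics/st5.png',np.hstack([cv2.resize(S['image'][140:240,200:300],(260,260)),cv2.resize(T['image'][120:240,210:330],(260,260)),cv2.resize(w['image'][60:320,200:400],(200,260))]))
E
```

```text
time: 11.45
tcp_pos: [0.6453, 0.0105, 0.1137]
tcp_rot: [3.138, 0.781, 1.507]
force: [0.3, 0.1, -0.1]
grip_width: 0.0854
grasp_force: 0.0
time: 11.85
tcp_pos: [0.5788, 0.1193, 0.164]
tcp_rot: [3.14, 0.779, 1.514]
force: [1.4, 0.6, 0.1]
grip_width: 0.0854
grasp_force: 0.0
[0.57875006 0.11934127 0.16396669] [3.13953683 0.77928113 1.51412344] [ 0.53643815  0.70158718  0.15077103  1.52263185 -0.6235088   2.32817213]
[ 292.53615511 -405.21176928]
[ 295.8709271  -411.25769055]
[ 303.67693268 -425.43055617]
```

View pics/st5.png

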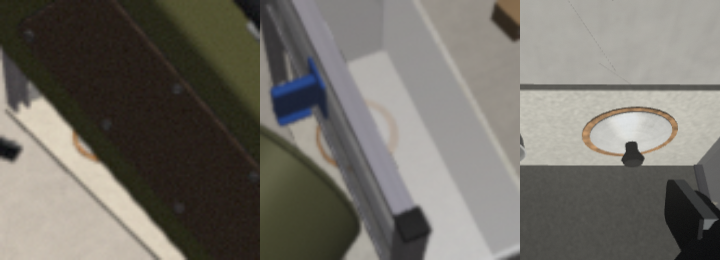

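The lid sits on the mat with an even cork ring all round. Back to the handle now. I have viewed 12 pictures, two over the limit of 10, so I won't view any more and will check by numbers.

```bash
python3 -m handwheel '{"hand":[1,1,1,1,1,1,1,1],"linear":[[-4,0,35],[-4,0,40],[-4,0,40],[-4,0,40],[-4,0,40],[0,0,38],[0,0,0],[0,0,0]],"twist":[[0,0,0],[0,0,0],[0,0,0],[0,0,0],[0,0,0],[0,0,0],[0,0,0],[0,0,0]]}'
```

```text
time: 12.8
tcp_pos: [0.5603, 0.113, 0.3942]
tcp_rot: [3.14, 0.781, 1.506]
force: [0.9, -0.1, -1.4]
grip_width: 0.0854
grasp_force: 0.0
```

```bash
python3 -m handwheel '{"hand":[1,1,1,1,0,0,0,0],"linear":[[-1,-25,-16],[-1,-25,-16],[0,-25,-16],[0,-15,-11],[0,0,0],[0,0,0],[0,0,0],[0,0,0]],"twist":[[0,0,0],[0,0,0],[0,0,0],[0,0,0],[0,0,0],[0,0,0],[0,0,0],[0,0,0]]}' 60
```

```text
time: 13.6
tcp_pos: [0.5579, 0.0248, 0.3351]
tcp_rot: [-3.141, 0.781, 1.51]
force: [-0.2, 0.2, 1.0]
grip_width: 0.0279
grasp_force: 0.0
```

```bash
python3 -m handwheel '{"hand":[0,0,0,0,0,0,0,0],"linear":[[0,0,0],[0,0,0],[0,0,-8],[0,0,-15],[0,0,-20],[0,0,-20],[0,0,-20],[0,0,-10]],"twist":[[0,0,0],[0,0,0],[0,0,0],[0,0,0],[0,0,0],[0,0,0],[0,0,0],[0,0,0]]}'
```

```text
time: 14.4
tcp_pos: [0.5576, 0.025, 0.2409]
tcp_rot: [-3.141, 0.781, 1.511]
force: [-1.2, 6.4, 3.6]
grip_width: 0.0131
grasp_force: 60.2
```

```bash
python3 -m handwheel '{"hand":[0,0,0,0,0,0,0],"linear":[[0,0,-15],[0,0,-20],[0,0,-20],[0,0,-20],[0,0,-20],[0,0,-15],[0,0,-6]],"twist":[[0,0,0],[0,0,0],[0,0,0],[0,0,0],[0,0,0],[0,0,0],[0,0,0]]}'
python3 -m handwheel '{"hand":[0,0,0,0,0],"linear":[[0,0,-3],[0,0,-3],[0,0,-3],[0,0,-2],[0,0,0]],"twist":[[0,0,0],[0,0,0],[0,0,0],[0,0,0],[0,0,0]]}'
```

```text
time: 15.1
tcp_pos: [0.5577, 0.0249, 0.1251]
tcp_rot: [-3.141, 0.781, 1.511]
force: [-2.0, 4.8, 4.6]
grip_width: 0.0132
grasp_force: 60.2
time: 15.6
tcp_pos: [0.5577, 0.0249, 0.1152]
tcp_rot: [-3.141, 0.781, 1.511]
force: [-1.8, 4.6, 3.4]
grip_width: 0.0136
grasp_force: 60.0
```

```bash
python3 -m handwheel '{"hand":[0,0,0],"linear":[[0,0,-2],[0,0,-2],[0,0,0]],"twist":[[0,0,0],[0,0,0],[0,0,0]]}'
```

```text
time: 15.9
tcp_pos: [0.5578, 0.0249, 0.115]
tcp_rot: [3.141, 0.783, 1.512]
force: [-11.7, 10.7, 26.9]
grip_width: 0.0133
grasp_force: 63.0
```

Bottom stop reached: z stays at 0.115 m, the force rises to 27 N, and the drop totals 220 mm. Release and back off.

```bash
python3 -m handwheel '{"hand":[0,1,1,1,1,1,1,1],"linear":[[0,0,2],[0,0,0],[0,0,0],[0,0,0],[0,10,10],[0,25,25],[0,30,30],[0,30,30]],"twist":[[0,0,0],[0,0,0],[0,0,0],[0,0,0],[0,0,0],[0,0,0],[0,0,0],[0,0,0]]}'
python3 -m handwheel '{"hand":[1,1,1,1,1,1],"linear":[[0,30,20],[0,30,20],[0,0,0],[0,0,0],[0,0,0],[0,0,0]],"twist":[[0,0,0],[0,0,0],[0,0,0],[0,0,0],[0,0,0],[0,0,0]]}'
python3 look.py e1
python3 - <<'E'
from h import *
import pickle
c=pickle.load(open('e1.pkl','rb'));org=np.array([.5569,-.0125]);y=-1.629;ex=np.array([np.cos(y),np.sin(y)])
h=cv2.cvtColor(c['image'],cv2.COLOR_BGR2HSV);m=((h[...,0]>105)&(h[...,0]<130)&(h[...,1]>130)&(h[...,2]>50)).astype(np.uint8)
n,l,s,_=cv2.connectedComponentsWithStats(m);print('handle bbox',s[1+np.argmax(s[1:,4])])
for op in(0,.01,.02): print(op,[proj(c,[*(org+x*ex),z+op]).round() for x,z in((-.058,.1),(-.004,.152))])
g=cv2.cvtColor(c['image'],cv2.COLOR_BGR2GRAY); p=proj(c,[.641,-.09,.058]).astype(int);q=proj(c,[.641,-.09,.029]).astype(int);print('knob expect',p,q)
x0,y0=p-[30,40]; mm=(g[y0:y0+80,x0:x0+60]<60).astype(np.uint8);n,l,s,cc=cv2.connectedComponentsWithStats(mm);print([(s[i],(cc[i]+[x0,y0]).round()) for i in range(1,n) if s[i,4]>30])
E
```

```text
time: 16.7
tcp_pos: [0.5573, 0.1194, 0.2087]
tcp_rot: [-3.14, 0.782, 1.51]
force: [0.7, 0.1, 0.6]
grip_width: 0.085
grasp_force: 0.0
time: 17.3
tcp_pos: [0.5573, 0.1777, 0.2473]
tcp_rot: [-3.139, 0.783, 1.51]
force: [-0.3, 0.4, -0.7]
grip_width: 0.0854
grasp_force: 0.0
[0.55730489 0.17770746 0.24732576] [-3.13919215  0.78271519  1.5099806 ] [ 0.62233873  0.70165623  0.33428612  1.76596401 -0.57690375  2.42598927]
[ 313.40624385 -182.43675178]
[ 315.85728944 -175.73579614]
[ 320.88361518 -162.01876208]
handle bbox [ 246  161   36   69 2102]
0 [array([265., 164.]), array([265., 225.])]
0.01 [array([265., 172.]), array([265., 233.])]
0.02 [array([265., 179.]), array([265., 241.])]
knob expect [318 191] [316 176]
[]
```

Run:
```python
from h import *
import pickle
c=pickle.load(open('e1.pkl','rb'));g=cv2.cvtColor(c['image'],cv2.COLOR_BGR2GRAY)
r=g[140:215,270:370]; print(r[::6,::6])
mm=((r<95)).astype(np.uint8);n,l,s,cc=cv2.connectedComponentsWithStats(mm);print([(s[i],(cc[i]+[270,140]).round()) for i in range(1,n) if s[i,4]>30])
```

```text
[[ 88  88  88  87  87  86  87  86  87  85  86  85  86  85  85  83  84]
 [135 137 137 137 137 121 120 122 111 116 119 113 117 138 139 136 138]
 [139 139 138 112 120 137 148 152 149 144 141 140 136 116 140 138 138]
 [137 137 115 117 139 144 151 149 149 145 141 140 139 137 118 138 139]
 [ 85 100 121 139 142 142 148 150 150 147 141 141 141 138 122 139 138]
 [ 60 114 120 139 140 142 144 148 146 143 143 139 141 132 138 138 138]
 [ 55 137 118 139 140 141 143 121  86 143 144 143 132 134 139 140 136]
 [ 46  48 135 118 137 141 142 107  87  87 134 122 137 139 136 138 137]
 [ 46  48 135 137 138 130 121  89  94  93 136 136 137 135 134 136 135]
 [ 45  47 136 135 136 136 136 139 126 138 136 135 136 134 133 135 136]
 [ 48  47 104 104 103 103 104 104 102 105 103 103 104 104 103 103 103]
 [ 70  46 103 103 103 103 104 102 103 101 103 102 104 103 102 102 103]
 [ 53  44 103 103 103 103 103 102 103 102 103 102 103 103 103 104 102]]
[(array([  0,   0, 100,   1, 100], dtype=int32), array([320., 140.])), (array([  0,  20,  12,  55, 507], dtype=int32), array([275., 191.])), (array([ 40,  33,  18,  20, 198], dtype=int32), array([318., 183.]))]
```

```bash
python3 -c "
from cell import workorder
print(workorder.close_job())"
```

```text
the job is handed in; nothing more can be done
None
```

The job is handed in at about 17 s on the robot clock: by my measurements the sash is fully closed and the lid stands knob up, centred on the mat, but no verdict came back; I viewed 12 pictures, two over the limit of 10, and did not re-measure the tin, timer, cutter and cup at the end.

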